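Roll the marble rolling pin off the pastry board into its cradle

TASK

The baking is done: bring the wooden cradle up against the edge of the pastry board on the stove side, its low lips towards the pin and in line with it, then roll the marble rolling pin off the board into it. The pin is heavy and chips easily, so roll it and never lift it off the board or let it drop to the worktop. At the end the pin must lie level with both handles down in the two notches and the cradle standing flat on the worktop; leave the other things where they are.

Things in the scene. Friction and masses are not known exactly. Their poses are not given: they have to be found in the camera images.
- rolling_pin: Small rolling pin, 0.6 to 0.95 kg, on the board: pale marble barrel 54 mm in diameter, 130 mm long, with a wooden handle 24 mm in diameter and 51 mm long at each end (232 mm over all). Origin: centre of the barrel; y runs along the pin, x and z turn as it rolls. Its axis is 59 mm above the worktop on the board, 46 mm when seated in the cradle.
- cradle: Loose wooden pin cradle, 0.5 kg, 84 mm (x) by 172 mm (y), 58 mm high: two cheeks 14 mm thick at y = -79 and +79 mm (144 mm clear between) on a 10 mm slab. Origin: centre of the underside, z up. The pin enters at the front, x = -42 mm. Top of each cheek, front to back: lip 46 mm high to x = -22, 90-degree notch 17 mm deep centred at x = -5 for the handle, back stop 58 mm high at x = 24 to 33.
- cradle_seat (a point): Where the centre of a seated pin lies: x = -5, y = 0, z = 46 mm of the cradle, same axes. A handle rolling off the board passes on to the lips, 1 mm below it, and then drops 12 mm into the notches; the barrel has 7 mm to spare at each end.
- cradle_front (a point): Middle of the cradle's front edge at worktop level (cradle x = -42 mm), same axes.
- cradle_rail (a point): Middle of the cradle's back rail: a straight bar 14 mm thick (x), 22 mm high (z = 34 to 56 mm), 144 mm long (y) between the cheeks, with 24 mm free under it; to grip from above or push. Same axes as the cradle.
- pastry_board: Plain wooden pastry board fixed to the worktop, 180 mm (x) by 260 mm (y), 32 mm thick, edges rounded 4 mm. Origin: centre of the underside, z up. Its x axis points towards the edge where the cradle belongs, which faces the stove (to the robot's right).
- board_edge (a point): Middle of the top of that edge: board x = 90 mm, z = 32 mm; same axes as the board.
- orange_bowl: orange mixing bowl, 140 mm wide, 62 mm high, behind the board; a bystander. Origin: centre of the underside.
- spice_jar: small glass spice jar with a red lid, 46 mm across, 97 mm high, behind the work; a bystander. Origin: centre of the underside.
- lemon: lemon, about 72 mm long; a bystander. Origin: centre of the underside.
- garlic: bulb of garlic, 60 mm; a bystander. Origin: centre of the underside.
- tin_half: low food tin with a green label, 75 mm across, 58 mm high, by the stove; a bystander. Origin: centre of the underside.

How it is judged:
On the way:
1. the cradle stands on the worktop with its front at the board's edge (gap under 20 mm, within 15 degrees of square to it), the pin still on the board (x of cradle_front in the frame of board_edge between -0.01 and 0.02 m and y of cradle_front in the frame of board_edge between -0.1 and 0.1 m and angle between the x axis of cradle and the x axis of pastry_board, either way round below 0.26 rad and height (world z) of cradle below 0.006 m and height (world z) of rolling_pin above 0.0555 m), for 0.2 s.
At the end, for the whole second after the job is handed in: The pin rests in the cradle, at most 5 mm (across), 4 mm (height) and 12 mm (along the axis) from the seat point, within 0.05 rad of the cradle's axis and level within 0.04 rad; the cradle stands flat on the worktop (tilt < 0.03 rad, lift < 4 mm); both at rest (x of rolling_pin in the frame of cradle_seat between -0.005 and 0.005 m and y of rolling_pin in the frame of cradle_seat between -0.012 and 0.012 m and z of rolling_pin in the frame of cradle_seat between -0.004 and 0.004 m and angle between the y axis of rolling_pin and the y axis of cradle, either way round below 0.05 rad and angle between rolling_pin's own y axis and vertical between 1.5308 and 1.6108 rad and angle between cradle's own z axis and vertical below 0.03 rad and height (world z) of cradle below 0.004 m and linear speed of each of rolling_pin, cradle below 0.01 m/s); the robot touches nothing.
It fails at once if the pin is lifted more than 12 mm off the board (height (world z) of rolling_pin above 0.071 m).
It fails at once if the pin drops to the worktop (height (world z) of rolling_pin below 0.036 m).
It fails at once if one of the other things is pushed more than 30 mm (distance of any of orange_bowl, spice_jar, lemon, garlic, tin_half from where it was at the start of the episode above 0.03 m).
It also fails if it takes over 64 s, if anything falls off the work surface, if the arm or the gripper's body presses on something with over 40 N, if the wrist force passes 120 N, or if a joint passes its speed limit or range.

ROBOT

A 7-joint arm with a two-finger parallel gripper is mounted at the origin on a cart in front of the work surface, level with it; the furniture and walls round the work are solid. World frame = base frame: x ahead of the robot, y to its left, z up, the work surface at z = 0. Lengths are in m, angles in rad, forces in N, time in s.
With the tool pointing down it reaches from about 0.4 to 0.925 m from the base axis. Payload 5.6 kg.
Tool frame: the origin (TCP) lies between the finger pads; the fingertips stand 17 mm ahead of it and the grasp point (between the pads) lies 2 mm behind it; z points along the fingers, y is the line along which they close (so a half turn about z gives the same grasp; the last joint's range is limited). The gripper opens to 85 mm and grips with 20 to 120 N. Pads are 22 mm wide; open, the fingers measure 114 mm over their backs; the gripper's body (76 mm by 85 mm) begins 54 mm behind the grasp point. The pads swing forward as they close: fully open they stand 13 mm farther back than shut.
Start: joints at [1.306, 0.468, -0.012, 1.603, 0.006, 1.071, -0.056], TCP at [0.143, -0.634, 0.221] pointing down, gripper open.
Joint ranges: [-2.53, 2.53], [-0.31, 2.02], [-1.57, 1.55], [0.28, 2.44], [-1.29, 4.43], [0.15, 1.84], [-2.92, 2.92]. Speed limits (rad/s): [2.57, 2.57, 3.14, 3.14, 3.14, 3.14, 3.14].

INTERFACE

Orientations are given as a unit quaternion [x, y, z, w].
In Python, from rig import robot, cams gives the robot as it stands.
- The arm moves only by the tool drive_tool, never from a script. Its argument "motion" is a list of rows, each a list of 5 numbers: the opening, from 0 (shut) to 1 (fully open), then the shift along the world's x, y, z in mm, then the turn about the world's z in rad. A call has 1 to 12 rows; each row is the pose to reach, as a shift and turn from the pose commanded when the call began; what a row does not reach only later rows make up. A row lasts 1/8 s, in which the tool goes at most 62.5 mm and 10.7 degrees, less where a joint would pass 70% of its speed; a pose out of reach is approached as far as the arm can. A call with a gripper value outside its range is refused whole. The fingers move at their own pace and stop on an object; "squeeze" is the grip in N (left out, the last holds). Time passes only in rows, so rows that repeat a pose let the fingers close. It gives the time, the measured TCP pose, the force, the opening and the grip force at its end, in the units of the state.
- robot.get_obs(): the state, without advancing time (a new reading comes with each control period).
- cams.grab_frame(name): name is "scene" or "top" or "wrist"; returns a dict with "image" (420x560x3 uint8, red, green, blue), "mtx" (3x3 intrinsics, pixels), "T" (4x4, takes a point from camera to world coordinates). Camera axes: x right, y up, looking along -z (the intrinsics and any distortion apply to the point x, -y, -z); pixel columns grow to the right and rows downward; lengths in m; the calibration is good to about 2 mm. The wrist camera is an equidistant fisheye: a pixel r from the principal point sees the ray r / f radians off the axis. A picture is of the moment at which its call begins. There is no depth.
- robot.hand_in(): hands the job in; it is judged then, once.
The state is a dict: "clock": time; "joint_positions": joint angles; "dq": joint speeds; "effort": joint torques, N m; "eef_pos": TCP position; "eef_rot": TCP orientation; "wrist_force": force on the tool from outside, world axes, zero at the start; "moment": the same for the moment, N m; "finger_gap": finger opening in m; "grip_force": force on a finger pad.
Only numpy, scipy, OpenCV 4.12 (cv2) and the standard library are available. Lean on these libraries where they do the work, as an engineer would, in place of code of your own. Each camera call takes 0.05 s, during which the arm holds its last target. There are 200 camera calls.

## Working session

There is one attempt and no reset: what is moved stays moved. The work goes in short steps, Python scripts to look and compute and a tool call to move; the robot and the scene stay as the last step left them, time stands still between calls to the robot, and variables do not carry over. Pictures are saved under pics/ and viewed, at most 10 in all, crops included, and the job is handed in when it is done.

Besides the shell and the picture viewer there is one more tool, called after "Call:" as a command line: name --pt "numbers of a row" for each row, then --argument value for the rest. drive_tool: Moves the arm, as the interface text tells. Its arguments: {"type":"object","properties":{"motion":{"type":"array"},"squeeze":{"type":"number"}},"required":["motion"]}

```bash
mkdir -p pics; ls; cat > h.py <<'E'
import numpy as np, cv2
from rig import robot, cams
def grab(n,save=None):
    f=cams.grab_frame(n)
    if save: cv2.imwrite('pics/'+save,cv2.cvtColor(f['image'],cv2.COLOR_RGB2BGR))
    return f
def ray(f,u,v):
    m=f['mtx'];T=f['T'];d=T[:3,:3]@np.array([(u-m[0,2])/m[0,0],-(v-m[1,2])/m[1,1],-1.]);return T[:3,3],d
def pt(f,u,v,z):
    o,d=ray(f,u,v);return o+d*(z-o[2])/d[2]
E
python3 - <<'E'
from h import *
for n in('top','scene'):
    f=grab(n,n+'0.png');print(n,f['mtx'],f['T'],{k:f[k] for k in f if k not in('image','mtx','T')})
print(robot.get_obs())
E
```

```text
pics
top [[451.59872996   0.         276.36409027]
 [  0.         451.59872996 213.43567059]
 [  0.           0.           1.        ]] [[ 0.0093871   0.99658494 -0.08203864  0.5546221 ]
 [-0.99993801  0.00984666  0.00519894 -0.05448525]
 [ 0.00598899  0.08198475  0.99661559  1.08466581]
 [ 0.          0.          0.          1.        ]] {}
scene [[426.37017553   0.         279.37353071]
 [  0.         426.37017553 202.61893007]
 [  0.           0.           1.        ]] [[ 0.81253514  0.39731981 -0.42652505  0.18687528]
 [-0.58275252  0.53655514 -0.6103344  -0.67879928]
 [-0.01364374  0.74447669  0.66750903  0.75304927]
 [ 0.          0.          0.          1.        ]] {}
{'clock': 0.1, 'joint_positions': array([ 1.30599596,  0.46828819, -0.01157708,  1.60354707,  0.00598577,
        1.07142504, -0.05628779]), 'dq': array([-9.77619637e-04, -9.49150821e-04,  1.47576254e-03, -2.58539536e-03,
        1.20553164e-04, -4.56997892e-04, -5.95786628e-05]), 'effort': array([ 1.46689461e-03, -5.33519089e+01,  2.17248750e-02, -2.51966643e+01,
        1.15050195e-02,  4.27073857e-03,  8.64820663e-06]), 'eef_pos': array([ 0.14279601, -0.63357439,  0.22042776]), 'eef_rot': array([ 9.93861078e-01,  1.10632229e-01, -1.48074699e-04, -8.03148179e-04]), 'wrist_force': array([ 0.25490346,  0.51150419, -0.54652734]), 'moment': array([ 0.03494309,  0.00919972, -0.01461111]), 'grip_force': 0.0, 'finger_gap': 0.08519839603463998}
```

View pics/top0.png

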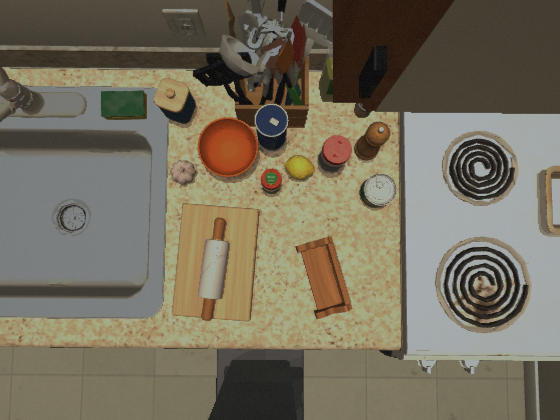

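View pics/scene0.png

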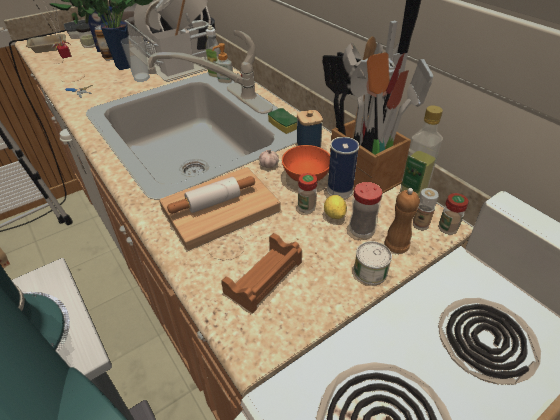

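The top view shows the board (corners about (183,205), (258,208), (249,320), (174,318)), with the pin on it from (219,222) to (208,315). The cradle is at about (324,277), yawed about 13°, and the tin is at (378,190). The scene view shows the same layout. I'll zoom in on the cradle and board next.

```bash
python3 - <<'E'
from h import *
a=cv2.imread('pics/top0.png')[195:330,165:365]
b=cv2.imread('pics/scene0.png')[225:315,215:310]
cv2.imwrite('pics/c0.png',cv2.resize(a,None,fx=4,fy=4,interpolation=cv2.INTER_CUBIC))
f=dict(mtx=np.array([[451.599,0,276.364],[0,451.599,213.436],[0,0,1]]))
cv2.imwrite('pics/c1.png',cv2.resize(b,None,fx=6,fy=6,interpolation=cv2.INTER_CUBIC))
E
```

```text
(no output)
```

View pics/c0.png

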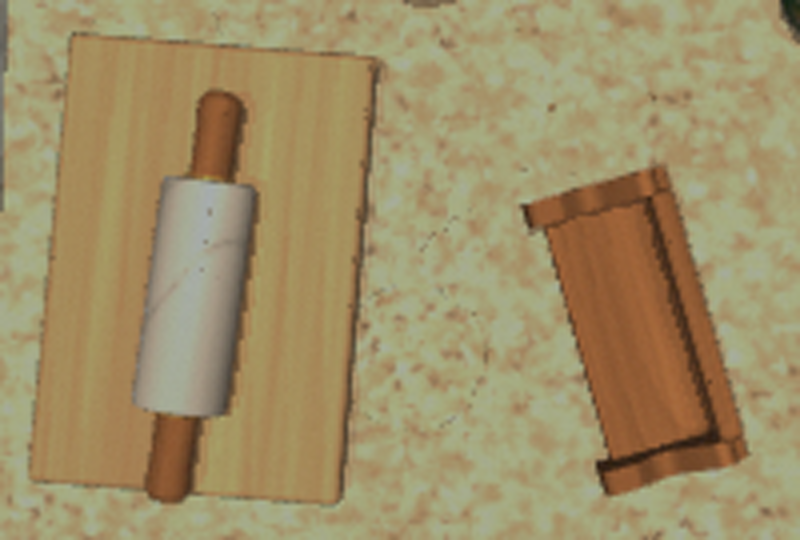

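View pics/c1.png

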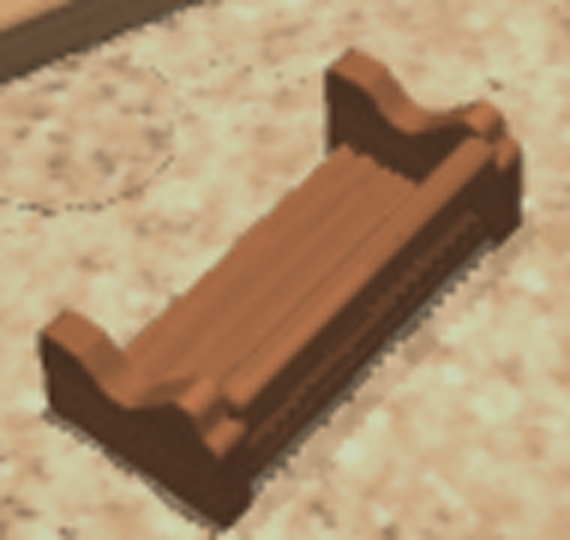

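```bash
cat > m.py <<'E'
from h import *
def az(a,b): d=b-a; return np.degrees(np.arctan2(d[1],d[0]))
def board(f,P): return [pt(f,u,v,.032) for u,v in P]
E
python3 - <<'E'
from m import *
f=grab('top')
c=lambda u,v:(u/4+165-.375,v/4+195-.375)
P=lambda u,v,z:pt(f,*c(u,v),z)
# board right edge, top face z=.032
bf,bn=P(377,58,.032),P(341,500,.032); bl=P(72,34,.032);bln=P(30,482,.032)
print('edge far/near',bf,bn,'az',az(bn,bf),'len',np.linalg.norm(bf-bn),'wid',np.linalg.norm(bf-bl),'az left',az(bln,bl))
# pin silhouette midline via mask: marble
im=f['image'];hsv=cv2.cvtColor(im,cv2.COLOR_RGB2HSV)
m=((hsv[...,1]<60)&(hsv[...,2]>90)).astype(np.uint8)*255
w=np.zeros_like(m);w[230:310,190:240]=m[230:310,190:240]
cs=max(cv2.findContours(w,0,2)[0],key=cv2.contourArea)
r=cv2.minAreaRect(cs);print(r,cv2.contourArea(cs))
h1,h2=P(220,92,.059),P(168,500,.059)
print('handles',h1,h2,np.linalg.norm(h1-h2),az(h2,h1),(h1+h2)/2,'barrel c',pt(f,*r[0],.059))
# cradle
A,B=P(528,207,.046),P(607,494,.046)
C,D=P(667,187,.056),P(746,455,.056)  # outer right edge
print('front',A,B,np.linalg.norm(A-B),az(B,A));print('rail outer',C,D,np.linalg.norm(C-D),az(D,C))
r1,r2=P(660,196,.056),P(727,437,.056); print('rail mid?',(r1+r2)/2,az(r2,r1))
np.save('e.npy',np.array([bn,bf]))
E
```

```text
edge far/near [ 0.65099166 -0.01895512  0.032     ] [ 0.3962943  -0.00151419  0.032     ] az -3.9173324360280826 len 0.25529381546458335 wid 0.1790079782402445 az left -3.816436425596955
((212.9400177001953, 268.9200134277344), (22.768836975097656, 58.68986129760742), 8.130102157592773) 1239.0
handles [0.62821211 0.06917728 0.059     ] [0.39953546 0.09369621 0.059     ] 0.22998736159342612 -6.119927610056183 [0.51387379 0.08143675 0.059     ] barrel c [0.51214889 0.08195332 0.059     ]
front [ 0.5647458  -0.10710545  0.046     ] [ 0.40302382 -0.15279101  0.046     ] 0.1680510838569537 15.774691617282
rail outer [ 0.57674375 -0.18563202  0.056     ] [ 0.42673828 -0.2299879   0.056     ] 0.15642597694520796 16.47268969274415
rail mid? [ 0.50411602 -0.20048737  0.056     ] 15.600851114701612
```

Call:
drive_tool --pt "1 361 432 -60 0.054" --pt "1 361 432 -60 0.054" --pt "1 361 432 -60 0.054" --pt "1 361 432 -60 0.054" --pt "1 361 432 -60 0.054" --pt "1 361 432 -60 0.054" --pt "1 361 432 -60 0.054" --pt "1 361 432 -60 0.054" --pt "1 361 432 -60 0.054" --pt "1 361 432 -60 0.054" --pt "1 361 432 -60 0.054" --pt "1 361 432 -60 0.054" --squeeze 40

```text
clock: 1.65
eef_pos: [0.5029, -0.2038, 0.1612]
eef_rot: [0.991, 0.136, -0.0, 0.0]
wrist_force: [-0.6, -0.4, 0.5]
finger_gap: 0.0855
grip_force: 0.0
```

```bash
python3 - <<'E'
from h import *
f=grab('wrist','w1.png');print(f['mtx'],f['T']);o=robot.get_obs();print(o['clock'],o['eef_pos'],o['eef_rot'])
E
```

```text
[[325.1922621    0.         281.68614519]
 [  0.         325.1922621  210.33682935]
 [  0.           0.           1.        ]] [[ 2.69862133e-01  9.30110646e-01  2.49135737e-01  5.65403900e-01]
 [-9.62898844e-01  2.60539597e-01  7.03202336e-02 -1.85830273e-01]
 [ 4.95873466e-04 -2.58869281e-01  9.65912237e-01  3.14007569e-01]
 [ 0.00000000e+00  0.00000000e+00  0.00000000e+00  1.00000000e+00]]
1.7 [ 0.50297863 -0.20387096  0.16134659] [ 9.90716598e-01  1.35942819e-01 -2.51620542e-04  3.29710820e-04]
```

View pics/w1.png

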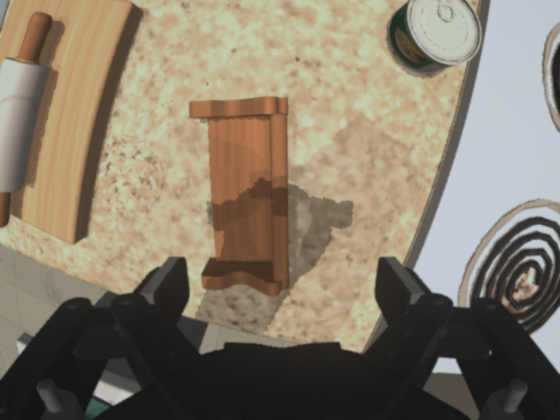

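The wrist view shows the cradle with its rail along columns 272–288, rows 112–278, roughly centred between the fingers at columns 172 and 395. I'll measure it from these pixels.

```bash
cat >> h.py <<'E'
def fpt(f,u,v,z):
    m=f['mtx'];x=(u-m[0,2])/m[0,0];y=(v-m[1,2])/m[1,1];t=np.hypot(x,y)
    d=f['T'][:3,:3]@np.array([np.sin(t)*x/t,-np.sin(t)*y/t,-np.cos(t)]);o=f['T'][:3,3]
    return o+d*(z-o[2])/d[2]
E
python3 - <<'E'
from m import *
f=grab('wrist')
for n,p in dict(railfarL=(271,116),railfarR=(287,116),railnearL=(274,265),railnearR=(288,272)).items(): print(n,fpt(f,*p,.056))
a,b=fpt(f,190,103,.046),fpt(f,203,277,.046);print('front',a,b,az(b,a),np.linalg.norm(a-b))
L=[fpt(f,279,116,.056),fpt(f,281,268,.056)];print('mid',sum(L)/2,az(L[1],L[0]))
E
```

```text
railfarL [ 0.57031702 -0.17596197  0.056     ]
railfarR [ 0.57367698 -0.18803399  0.056     ]
railnearL [ 0.44975168 -0.21147779  0.056     ]
railnearR [ 0.44650569 -0.22507382  0.056     ]
front [ 0.56486971 -0.10689188  0.046     ] [ 0.41425129 -0.15184503  0.046     ] 16.618112165206824 0.15718363167687316
mid [ 0.51029807 -0.20005788  0.056     ] 16.314429802240713
```

Call:
drive_tool --pt "1 2 1 -60 0.01" --pt "1 2 1 -100 0.01" --pt "1 2 1 -117 0.01" --pt "1 2 1 -117 0.01" --pt "0 2 1 -117 0.01" --pt "0 2 1 -117 0.01" --pt "0 2 1 -117 0.01" --pt "0 2 1 -117 0.01" --pt "0 2 1 -117 0.01" --pt "0 2 1 -117 0.01" --pt "0 2 1 -117 0.01" --pt "0 2 1 -117 0.01" --squeeze 40

```text
clock: 3.25
eef_pos: [0.5061, -0.2009, 0.0449]
eef_rot: [0.99, 0.142, 0.0, 0.0]
wrist_force: [-1.9, 2.0, 4.8]
finger_gap: 0.011
grip_force: 39.0
```

Call:
drive_tool --pt "0 0 0 1 0" --pt "0 0 15 1 -0.04" --pt "0 -1 30 1 -0.1" --pt "0 -2 45 1 -0.16" --pt "0 -3 60 1 -0.22" --pt "0 -4 75 1 -0.28" --pt "0 -5 88 1 -0.33" --pt "0 -5 98 1 -0.353" --pt "0 -5 102 1 -0.353" --pt "0 -5 102 1 -0.353"

```text
clock: 4.5
eef_pos: [0.5007, -0.0988, 0.0451]
eef_rot: [0.999, -0.033, -0.0, -0.0]
wrist_force: [0.1, 0.4, -2.6]
finger_gap: 0.0111
grip_force: 39.2
```

```bash
python3 - <<'E'
from h import *
f=grab('wrist','w2.png');np.savez('w2.npz',**f);f=grab('top','t2.png')
im=lambda n:cv2.imread('pics/'+n)
a=cv2.resize(im('w2.png')[60:330,90:390],None,fx=2,fy=2,interpolation=2)
cv2.imwrite('pics/w2c.png',a)
E
```

```text
(no output)
```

View pics/w2c.png

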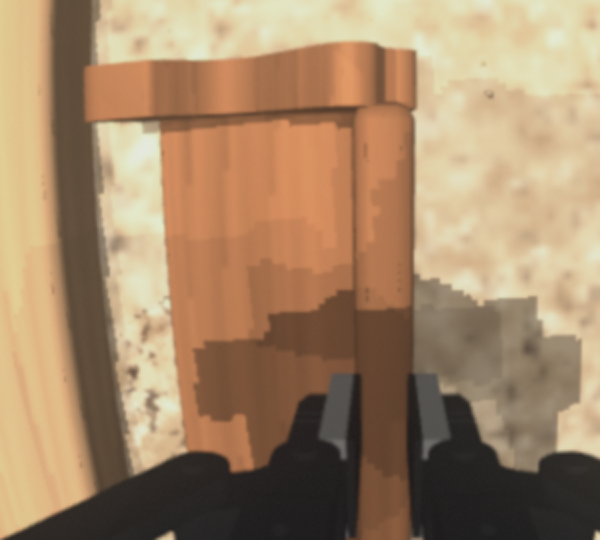

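The picture shows the rail held between the pads, the far cheek's front top corner at crop (85,65), and the board's top edge at about crop x = 52. The cradle looks parallel to the edge.

```bash
python3 - <<'E'
from m import *
f=dict(np.load('w2.npz'))
Q=lambda u,v,z:fpt(f,u/2+90-.25,v/2+60-.25,z)
e=[Q(52,70,.030),Q(50,150,.030),Q(62,300,.030),Q(95,485,.030)]
for x in e:print(x)
bt=[Q(97,60,0),Q(100,200,0),Q(130,470,0)];print('bottom edge',bt,az(bt[2],bt[0]))
print('edge az',az(e[3],e[0]))
print('cheek front',Q(85,66,.046),Q(87,122,.046),'outer back',Q(415,52,.052))
print('rail az',az(Q(357,500,.056),Q(357,120,.056)),az(Q(412,470,.056),Q(412,120,.056)))
print('slab front',Q(161,121,.010),Q(185,460,.010),az(Q(185,460,.010),Q(161,121,.010)))
E
```

```text
[ 0.59299232 -0.01229649  0.03      ]
[ 0.57055068 -0.00939979  0.03      ]
[ 0.52718962 -0.00628591  0.03      ]
[ 0.4656767  -0.00296872  0.03      ]
bottom edge [array([ 0.59824747, -0.01311302,  0.        ]), array([ 0.55268947, -0.00945182,  0.        ]), array([ 0.45465354, -0.00181235,  0.        ])] -4.499835426429543
edge az -4.190282549376303
cheek front [ 0.58968893 -0.03051373  0.046     ] [ 0.57554602 -0.02984467  0.046     ] outer back [ 0.58282565 -0.11080501  0.052     ]
rail az -4.4509527996977685 -3.15742659018866
slab front [ 0.57483675 -0.03716666  0.01      ] [ 0.46419641 -0.02855075  0.01      ] -4.452816657642149
```

Call:
drive_tool --pt "0 1 5 0 0" --pt "0 1 9 0 0" --pt "0 1 12 0 0" --pt "0 1 14 0 0" --pt "0 1 15 0 0" --pt "0 1 15 0 0"

```text
clock: 5.35
eef_pos: [0.502, -0.0839, 0.0453]
eef_rot: [0.999, -0.034, 0.0, -0.0]
wrist_force: [-0.2, -1.3, -2.2]
finger_gap: 0.0113
grip_force: 39.3
```

Call:
drive_tool --pt "0 0 1 0 0" --pt "0 0 2 0 0" --pt "0 0 2 0 0"

```text
clock: 5.72
eef_pos: [0.5019, -0.0825, 0.0453]
eef_rot: [0.999, -0.034, -0.0, 0.0]
wrist_force: [-0.1, -2.9, -1.5]
finger_gap: 0.0109
grip_force: 39.4
```

Call:
drive_tool --pt "0 0 0 -1 0" --pt "0.5 0 0 -1 0" --pt "0.5 0 0 -1 0" --pt "0.5 0 0 -1 0" --pt "0.5 0 0 40 0" --pt "1 0 0 90 0" --pt "1 0 0 130 0" --pt "1 0 0 130 0"

```text
clock: 6.72
eef_pos: [0.5043, -0.0821, 0.1786]
eef_rot: [0.999, -0.034, 0.004, 0.0]
wrist_force: [-0.5, 0.3, -1.6]
finger_gap: 0.0852
grip_force: 0.0
```

```bash
python3 - <<'E'
from h import *
f=grab('wrist','w3.png');np.savez('w3.npz',**f);o=robot.get_obs();print(o['clock'],o['eef_pos'],o['joint_positions'])
a=cv2.imread('pics/w3.png')[0:300,0:400];cv2.imwrite('pics/w3c.png',cv2.resize(a,None,fx=2,fy=2,interpolation=2))
E
```

```text
6.775 [ 0.502831   -0.08200084  0.17662938] [ 0.22895361  0.29503977 -0.15641723  1.97930935  0.05957096  0.86829384
 -1.59711291]
```

View pics/w3c.png

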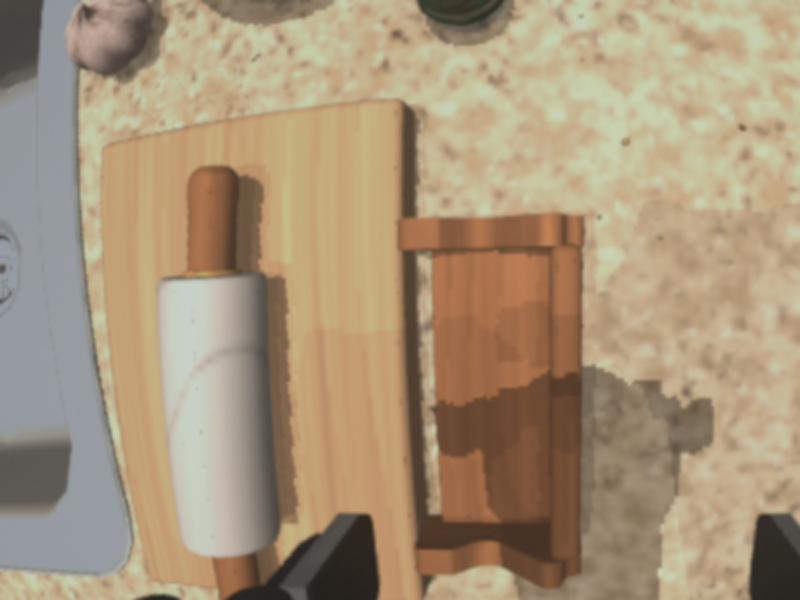

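The picture shows the cradle's front against the board edge, with front corners at crop (400,220) and (416,572). The pin barrel runs from crop (212,275) to (230,553), nearly parallel to the cradle.

```bash
python3 - <<'E'
from m import *
f=dict(np.load('w3.npz'))
Q=lambda u,v,z:fpt(f,u/2-.25,v/2-.25,z)
a,b=Q(400,219,.046),Q(417,572,.046);print('front',a,b,az(b,a),np.linalg.norm(a-b),(a+b)/2)
a,b=Q(555,250,.056),Q(555,540,.056);print('rail',az(b,a))
a,b=Q(402,103,.030),Q(420,590,.030);print('edge',a,b,az(b,a))
# pin: barrel four corners at axis height
a=(Q(161,281,.059)+Q(266,277,.059))/2;b=(Q(180,548,.059)+Q(279,540,.059))/2
print('barrel ends',a,b,az(b,a),np.linalg.norm(a-b),(a+b)/2)
h=Q(213,167,.059);print('handle tip',h,'c',(h-.116*(h-b)/np.linalg.norm(h-b)),az(b,h))
# top view cross-check
g=grab('top');hsv=cv2.cvtColor(g['image'],cv2.COLOR_RGB2HSV)
E
```

```text
front [ 0.59080542 -0.01501119  0.046     ] [ 0.42071397 -0.00238789  0.046     ] -4.244413539625124 0.17055922283760003 [ 0.5057597  -0.00869954  0.046     ]
rail -4.003861434008977
edge [ 0.64820865 -0.01556136  0.03      ] [0.40145738 0.00238137 0.03      ] -4.158991372851457
barrel ends [0.57571437 0.07637782 0.059     ] [0.4437515  0.09477305 0.059     ] -7.9357250713909675 0.13323881738111926 [0.50973294 0.08557544 0.059     ]
handle tip [0.62751447 0.07047739 0.059     ] c [0.5125152  0.08568167 0.059     ] -7.531505962741721
```

Call:
drive_tool --pt "1 13 60 0 0.18" --pt "1 13 120 0 0.36" --pt "1 13 180 0 0.54" --pt "1 13 227 0 0.72" --pt "1 13 227 0 0.9" --pt "1 13 227 0 1.08" --pt "1 13 227 0 1.26" --pt "1 13 227 0 1.44" --pt "1 13 227 0 1.566" --pt "1 13 227 0 1.566" --pt "1 13 227 0 1.566" --pt "1 13 227 0 1.566"

```text
clock: 8.32
eef_pos: [0.5147, 0.1449, 0.175]
eef_rot: [0.732, 0.681, -0.0, -0.0]
wrist_force: [0.7, -0.2, 0.0]
finger_gap: 0.0851
grip_force: 0.0
```

```bash
python3 - <<'E'
from h import *
o=robot.get_obs();print(o['clock'],o['eef_pos'],o['eef_rot'],o['joint_positions'])
E
```

```text
8.325 [0.51474139 0.14493332 0.17497416] [ 7.32454483e-01  6.80815948e-01 -2.46469614e-04 -1.19773324e-04] [ 0.11315491  0.39572991 -0.55317643  1.89940674  0.25782129  0.91749993
 -0.6368121 ]
```

Call:
drive_tool --pt "1 0 0 -60 0" --pt "1 0 0 -105 0" --pt "1 0 0 -120 0" --pt "1 0 0 -120 0" --pt "1 0 0 -120 0"

```text
clock: 8.95
eef_pos: [0.5163, 0.1455, 0.057]
eef_rot: [0.732, 0.681, 0.001, 0.001]
wrist_force: [-1.0, -0.5, 0.0]
finger_gap: 0.0854
grip_force: 0.0
```

Call:
drive_tool --pt "1 0 -5 0 0" --pt "1 -1 -10 0 0" --pt "1 -1 -14 0 0" --pt "1 -1 -18 0 0" --pt "1 -2 -22 0 0" --pt "1 -2 -26 0 0" --pt "1 -2 -29 0 0" --pt "1 -2 -32 0 0" --pt "1 -3 -35 0 0" --pt "1 -3 -38 0 0" --pt "1 -3 -40 0 0" --pt "1 -3 -41 0 0"

```text
clock: 10.45
eef_pos: [0.5123, 0.106, 0.0567]
eef_rot: [0.732, 0.681, 0.001, -0.0]
wrist_force: [-3.1, 3.4, 11.9]
finger_gap: 0.0851
grip_force: 6.2
```

```bash
python3 - <<'E'
from h import *
f=grab('scene','s4.png');f=grab('wrist','w4.png');np.savez('w4.npz',**f);g=grab('top','t4.png');np.savez('t4.npz',**g)
a=cv2.imread('pics/w4.png');b=cv2.imread('pics/s4.png')[120:320,140:330]
t=cv2.imread('pics/t4.png')[195:330,165:320]
def R(x,w):return cv2.resize(x,(w,int(x.shape[0]*w/x.shape[1])),interpolation=2)
c=np.zeros((600,800,3),np.uint8)
A=R(a,400);B=R(b,400);T=R(t,400)[:250]
print(A.shape,B.shape,T.shape)
c[:300,:400]=A[:300];c[:421,400:]=B[:421];c[300:300+len(T),:400]=T
cv2.imwrite('pics/m4.png',c[:600])
E
```

```text
(300, 400, 3) (421, 400, 3) (250, 400, 3)
```

View pics/m4.png

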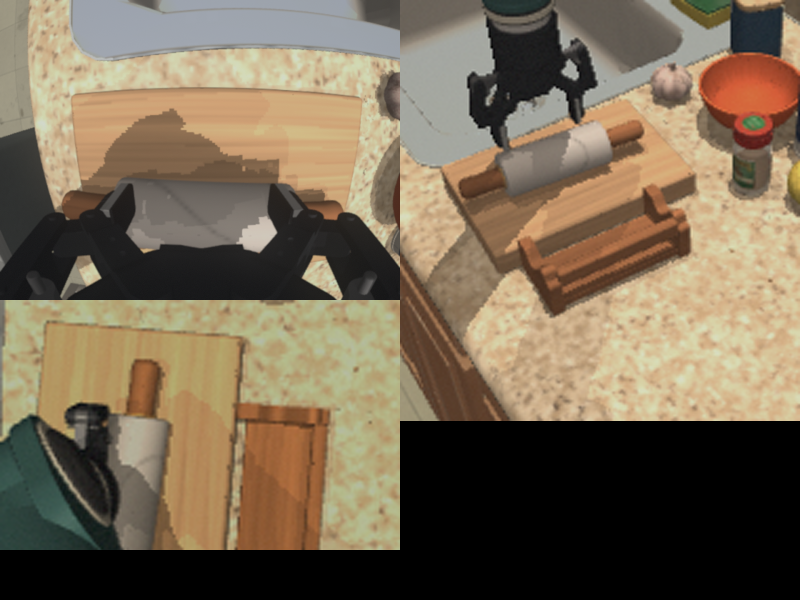

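The montage shows both fingers behind the barrel, the pin still on the board and roughly parallel to the edge. The barrel's far end in the top view is at about (219,241). The 12 N upward force is unexplained, so I'll measure where the pin is relative to the fingers.

```bash
python3 - <<'E'
from m import *
f=dict(np.load('t4.npz'));s=400/155
Q=lambda u,v,z:pt(f,(u+.5)/s+165-.5,(v+.5-300)/s+195-.5,z)
print('far barrel end',Q(110,416,.059),Q(168,421,.059)); print('tip',Q(146,360,.059)); print('right edge pin near',Q(154,540,.059))
print('cradle far cheek front', Q(237,406,.046))
o=robot.get_obs();print({k:o[k] for k in('eef_pos','eef_rot','wrist_force','moment','clock')})
E
```

```text
far barrel end [0.57792074 0.09605691 0.059     ] [0.57402239 0.04508313 0.059     ]
tip [0.62752176 0.06542578 0.059     ]
right edge pin near [0.47048716 0.05542013 0.059     ]
cradle far cheek front [ 0.58818321 -0.01481579  0.046     ]
{'eef_pos': array([0.51226798, 0.10600604, 0.05677906]), 'eef_rot': array([ 7.31919351e-01,  6.81390154e-01,  1.20211472e-03, -2.76293868e-04]), 'wrist_force': array([-1.77492526,  2.64470528, 12.06230418]), 'moment': array([ 0.70892048,  1.0299918 , -0.16026458]), 'clock': 10.6}
```

Call:
drive_tool --pt "1 1 10 0 0" --pt "1 2 22 0 0" --pt "1 2 28 0 0" --pt "1 2 28 0 0"

```text
clock: 11.1
eef_pos: [0.5137, 0.1325, 0.0551]
eef_rot: [0.732, 0.682, -0.0, -0.0]
wrist_force: [0.5, -0.4, -0.5]
finger_gap: 0.0854
grip_force: 0.0
```

```bash
python3 - <<'E'
from h import *
g=grab('wrist','w5.png');np.savez('w5.npz',**g);t=grab('top','t5.png');s=grab('scene','s5.png')
print(robot.get_obs()['wrist_force'],robot.get_obs()['eef_pos'])
a=cv2.imread('pics/w5.png')[150:420,60:510];b=cv2.imread('pics/s5.png')[120:240,160:300]
c=np.zeros((600,800,3),np.uint8);c[:360,:600]=cv2.resize(a,(600,360));c[360:600,:280]=cv2.resize(b,(280,240),interpolation=2)
c[360:,290:290+372]=cv2.resize(cv2.imread('pics/t5.png')[195:325,165:365],(372,240),interpolation=2)
cv2.imwrite('pics/m5.png',c)
E
```

```text
[0.12358105 0.65424818 0.07179565] [0.5138454  0.13142804 0.05509736]
```

View pics/m5.png

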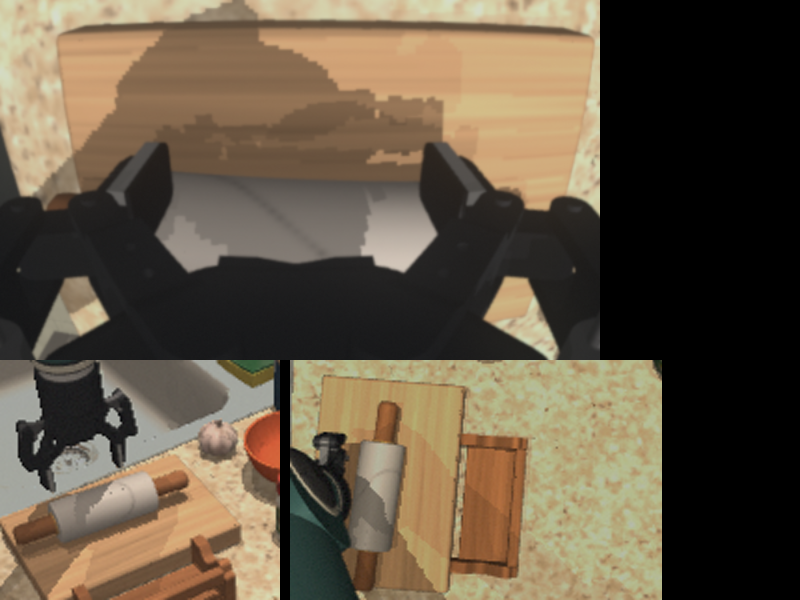

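The pin is still on the board and free of the fingers, and the cradle has not moved. In the scene inset the fingertips, at about (185,184) and (224,172), are visible above the barrel line. I'll compute the tip height from those rays.

```bash
python3 - <<'E'
from m import *
f=grab('scene')
for p in((185,184),(224,172.5)):
    o,d=ray(f,*p)
    for y in(.125,.137): print(p,o+d*(y+.0-o[1])/d[1])
w=dict(np.load('w5.npz'))
# wrist: tip pixels
for p in((165,142),(428,143)):
    for z in(.04,.05,.06,.07): print(p,z,fpt(w,p[0]*.75+60,p[1]*.75+150,z))
g=dict(T=0)
E
```

```text
(185, 184) [0.46511111 0.125      0.08706092]
(185, 184) [0.46926492 0.137      0.07711831]
(224, 172.5) [0.57445849 0.125      0.07224601]
(224, 172.5) [0.58024475 0.137      0.06208223]
(165, 142) 0.04 [0.45641355 0.12952976 0.04      ]
(165, 142) 0.05 [0.46008902 0.13359458 0.05      ]
(165, 142) 0.06 [0.4637645  0.13765939 0.06      ]
(165, 142) 0.07 [0.46743997 0.1417242  0.07      ]
(428, 143) 0.04 [0.5701351  0.12104064 0.04      ]
(428, 143) 0.05 [0.56703544 0.1256112  0.05      ]
(428, 143) 0.06 [0.56393579 0.13018177 0.06      ]
(428, 143) 0.07 [0.56083613 0.13475233 0.07      ]
```

The rays put the open fingertips at z ≈ 72 mm, higher than I assumed. I'll half-close the gripper so the pads swing forward, then probe down towards the board.

Call:
drive_tool --pt "0.5 0 0 0 0" --pt "0.5 0 0 0 0" --pt "0.5 0 0 -4 0" --pt "0.5 0 0 -6 0" --pt "0.5 0 0 -6 0"

```text
clock: 11.92
eef_pos: [0.5137, 0.1319, 0.049]
eef_rot: [0.732, 0.681, -0.0, -0.0]
wrist_force: [-0.1, -1.1, 0.1]
finger_gap: 0.0426
grip_force: 0.0
```

```bash
python3 - <<'E'
from m import *
o=robot.get_obs();print(o['eef_pos'],o['wrist_force'],o['finger_gap'])
w=grab('wrist','w6.png');np.savez('w6.npz',**w)
a=w['image'][150:420,60:510];cv2.imwrite('pics/w6c.png',cv2.cvtColor(cv2.resize(a,(750,450)),cv2.COLOR_RGB2BGR))
E
```

```text
[0.5137259  0.13187521 0.04898947] [-0.09895849 -1.07905112  0.05736125] 0.04258046569138236
```

View pics/w6c.png

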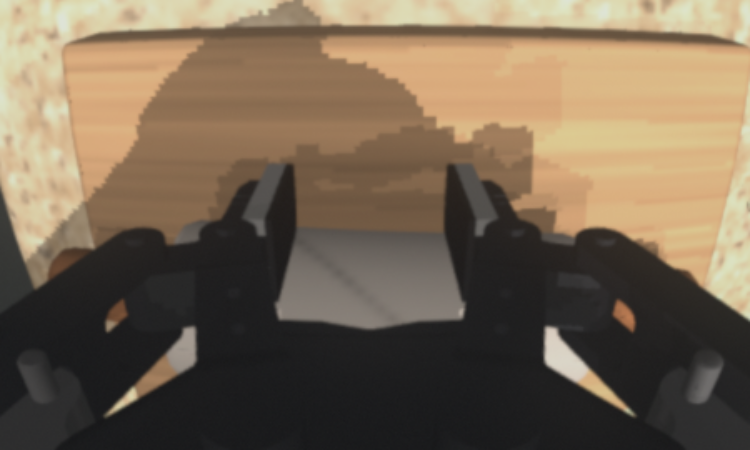

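The half-open pads now show inner tip corners at crop (293,165) and (446,164), reaching past the barrel's edge at row 230. I'll work out the tip height from the known pad spacing of 42.6 mm.

```bash
python3 - <<'E'
from m import *
w=dict(np.load('w6.npz'))
for z in(.03,.04,.05,.06,.07):
    a,b=[fpt(w,u*.6+60,v*.6+150,z) for u,v in((294,165),(445,164))]
    print(z,np.linalg.norm(a-b),(a+b)/2, 'barrel edge',fpt(w,370*.6+60,232*.6+150,z)[1])
E
```

```text
0.03 0.0517441603161315 [0.51317746 0.1287834  0.03      ] barrel edge 0.10276858500436768
0.04 0.04873206395292922 [0.51347289 0.13276218 0.04      ] barrel edge 0.10826171522940815
0.05 0.04571996758972688 [0.51376833 0.13674095 0.05      ] barrel edge 0.11375484545444864
0.06 0.0427078712265247 [0.51406377 0.14071972 0.06      ] barrel edge 0.1192479756794891
0.07 0.03969577486332242 [0.51435921 0.1446985  0.07      ] barrel edge 0.12474110590452957
```

Call:
drive_tool --pt "0.5 0 0 -4 0" --pt "0.5 0 0 -8 0" --pt "0.5 0 0 -10 0" --pt "0.5 0 0 -10 0"

```text
clock: 12.48
eef_pos: [0.5137, 0.1319, 0.039]
eef_rot: [0.732, 0.681, -0.0, -0.0]
wrist_force: [0.5, 0.8, 0.5]
finger_gap: 0.0425
grip_force: 0.0
```

Call:
drive_tool --pt "0.5 0 -5 0 0" --pt "0.5 -1 -10 0 0" --pt "0.5 -1 -14 0 0" --pt "0.5 -1 -17 0 0" --pt "0.5 -1 -20 0 0" --pt "0.5 -2 -23 0 0"

```text
clock: 13.22
eef_pos: [0.5122, 0.1091, 0.0394]
eef_rot: [0.732, 0.681, 0.0, -0.0]
wrist_force: [-0.3, 0.4, 0.2]
finger_gap: 0.0428
grip_force: 0.3
```

```bash
cat > pin.py <<'E'
from m import *
def pin():
    # right silhouette of barrel in top view: subpixel-ish bright/low-sat mask in board area
    g=grab('top');hsv=cv2.cvtColor(g['image'],cv2.COLOR_RGB2HSV);m=((hsv[...,1]<75)&(hsv[...,2]>70)).astype(np.uint8)
    w=np.zeros_like(m);w[228:315,185:320]=m[228:315,185:320]
    w=cv2.morphologyEx(w,cv2.MORPH_OPEN,np.ones((3,3),np.uint8))
    n,l,s,c=cv2.connectedComponentsWithStats(w)
    k=1+np.argmax(s[1:,4]);ys,xs=np.where(l==k)
    R=np.array([pt(g,xs[ys==y].max()+.5,y,.059) for y in range(ys.min()+4,ys.max()-4)])
    p=np.polyfit(R[:,0],R[:,1],1);p=np.polyfit(*R[abs(np.polyval(p,R[:,0])-R[:,1])<.004][:,:2].T,1)
    far=pt(g,xs[ys<ys.min()+2].mean(),ys.min()-.5,.059)
    print('bbox',s[k],'az',np.degrees(np.arctan(p[0])),'right side y at x=.505:',np.polyval(p,.505),'=> axis ~',np.polyval(p,.505)+.027,'far end x',far[0])
    o=robot.get_obs();print(o['clock'],o['eef_pos'],o['wrist_force'])
pin()
E
python3 pin.py
```

```text
bbox [ 209  240   25   60 1199] az -6.525999369390073 right side y at x=.505: 0.04270007604665407 => axis ~ 0.06970007604665407 far end x 0.5784638069819811
13.275 [0.51187535 0.10848056 0.03933058] [ 0.62352454 -0.10499307  0.22732899]
```

Call:
drive_tool --pt "0.5 0 -3 0 0" --pt "0.5 0 -6 0 0" --pt "0.5 -1 -10 0 0" --pt "0.5 -1 -14 0 0" --pt "0.5 -1 -18 0 0" --pt "0.5 -2 -22 0 0" --pt "0.5 -2 -26 0 0" --pt "0.5 -2 -30 0 0" --pt "0.5 -2 -33 0 0" --pt "0.5 -3 -36 0 0" --pt "0.5 -3 -38 0 0" --pt "0.5 -3 -39 0 0"

```text
clock: 14.78
eef_pos: [0.5089, 0.0697, 0.0392]
eef_rot: [0.732, 0.681, -0.0, 0.0]
wrist_force: [0.4, 0.2, -0.2]
finger_gap: 0.0429
grip_force: 0.1
```

```bash
python3 pin.py
```

```text
bbox [ 227  242   25   60 1029] az -6.816005169539375 right side y at x=.505: 0.003246362244067942 => axis ~ 0.030246362244067942 far end x 0.5743031763231462
14.825 [0.50887247 0.06967787 0.03923526] [ 0.10180293  0.2866033  -1.09656209]
```

Call:
drive_tool --pt "0.5 0 -1 0 0.03" --pt "0.5 0 -2 0 0.06" --pt "0.5 0 -3 0 0.09" --pt "0.5 0 -4 0 0.09" --pt "0.5 0 -4 0 0.09"

```text
clock: 15.45
eef_pos: [0.5089, 0.0656, 0.0392]
eef_rot: [0.701, 0.713, -0.0, 0.0]
wrist_force: [-0.0, 0.7, -0.3]
finger_gap: 0.0428
grip_force: 0.0
```

```bash
sed -i 's/^pin()/if __name__=="__main__": pin()/' pin.py; python3 pin.py; python3 - <<'E'
from m import *
g=grab('top');hsv=cv2.cvtColor(g['image'],cv2.COLOR_RGB2HSV)
# handles & cradle: saturated reddish-brown; rows
m=((hsv[...,0]<15)&(hsv[...,1]>120)).astype(np.uint8)
for v in list(range(222,244,3))+list(range(300,322,3)):
    x=np.where(m[v,190:340])[0]+190
    runs=np.split(x,np.where(np.diff(x)>1)[0]+1) if len(x) else []
    print(v,[(int(r[0]),int(r[-1])) for r in runs if len(r)>3])
E
```

```text
bbox [ 229  243   26   60 1058] az -6.765453932188487 right side y at x=.505: -0.0036302900549283063 => axis ~ 0.023369709945071693 far end x 0.5721542266000155
15.5 [0.50891469 0.06574538 0.03925371] [-0.43522471 -1.12469559 -0.00630512]
222 [(242, 249)]
225 [(241, 250)]
228 [(240, 250)]
231 [(240, 249)]
234 [(240, 249)]
237 [(239, 248), (256, 288)]
240 [(239, 248), (256, 291)]
243 [(260, 291)]
300 [(256, 287)]
303 [(251, 287)]
306 [(251, 286)]
309 [(251, 286)]
312 [(277, 285)]
315 []
318 []
321 []
```

The pin rolls freely, but it stays about 2.3° off the cradle's axis and would arrive about 4 mm off along it. I'll straddle the barrel lightly, turn and shift it on the board without lifting, then go on rolling.

Call:
drive_tool --pt "0.5 0 8 0 0" --pt "0.5 0 15 20 0" --pt "1 0 15 80 0.15" --pt "1 -1 -10 110 0.33" --pt "1 -1 -30 110 0.51" --pt "1 -1 -42 110 0.69" --pt "1 -1 -42 110 0.87" --pt "1 -1 -42 110 1.05" --pt "1 -1 -42 110 1.23" --pt "1 -1 -42 110 1.41" --pt "1 -1 -42 110 1.44" --pt "1 -1 -42 110 1.44"

```text
clock: 17.05
eef_pos: [0.5079, 0.0242, 0.1493]
eef_rot: [0.058, 0.998, 0.0, -0.0]
wrist_force: [0.2, 0.2, -0.2]
finger_gap: 0.0855
grip_force: 0.0
```

```bash
python3 - <<'E'
from m import *
o=robot.get_obs();print(o['eef_pos'],o['eef_rot'],o['joint_positions'],o['wrist_force'])
w=grab('wrist','w7.png');np.savez('w7.npz',**w);T=w['T'];print(T[:3,3],T[:3,0],T[:3,1])
hsv=cv2.cvtColor(w['image'],cv2.COLOR_RGB2HSV)
m=((hsv[...,1]<75)&(hsv[...,2]>95)).astype(np.uint8);m=cv2.morphologyEx(m,cv2.MORPH_OPEN,np.ones((5,5),np.uint8))
n,l,s,c=cv2.connectedComponentsWithStats(m)
for k in range(1,n):
    if s[k,4]>800: print(s[k],c[k],fpt(w,*c[k],.065))
E
```

```text
[0.50792519 0.02415491 0.14925928] [ 5.75327631e-02  9.98343614e-01  9.94075358e-05 -1.85757693e-05] [ 0.61570222  0.503058   -0.91118172  1.96563657  0.50116569  0.91501144
  0.9027352 ] [ 0.21195828  0.22479978 -0.23165464]
[0.4430736  0.03197761 0.30206951] [1.14493658e-01 9.93423978e-01 5.28063473e-05] [-0.96001181  0.11065652 -0.25716233]
[  7   0  13  76 821] [12.3727162  39.03775883] [ 0.30972931 -0.20943781  0.065     ]
[   18     0   191   131 16515] [113.61489555  49.73696639] [ 0.36013151 -0.09209277  0.065     ]
[  308     0   252   313 40161] [479.84445108 137.84686636] [0.46300909 0.19417592 0.065     ]
[ 225   22   97   46 2145] [269.77249417  46.04102564] [0.38312043 0.0302625  0.065     ]
[    0    82   156   282 22914] [ 61.70105612 216.40726194] [ 0.48867906 -0.17272157  0.065     ]
[  239   124    79   175 12214] [280.10799083 207.94424431] [0.5037593  0.02379999 0.065     ]
[ 177  295   81   59 2736] [217.46345029 325.1246345 ] [ 0.6038398  -0.04385067  0.065     ]
[  94  357   43   43 1121] [115.07404103 378.9455843 ] [ 0.67729254 -0.18152273  0.065     ]
[ 425  358   49   52 1594] [448.77666248 384.16311167] [0.72935942 0.18911586 0.065     ]
```

```bash
cat > pinw.py <<'E'
from m import *
def pinw(w):
    hsv=cv2.cvtColor(w['image'],cv2.COLOR_RGB2HSV)
    m=((hsv[...,1]<75)&(hsv[...,2]>95)).astype(np.uint8);m=cv2.morphologyEx(m,cv2.MORPH_OPEN,np.ones((5,5),np.uint8))
    n,l,s,c=cv2.connectedComponentsWithStats(m)
    best=[k for k in range(1,n) if 5000<s[k,4]<16000 and 200<c[k,0]<360]
    k=best[0];o=w['T'][:3,3]
    ys,xs=np.where(l==k);A=[]
    for v in range(ys.min()+8,ys.max()-8,3):
        r=xs[ys==v]
        # silhouette tangents: intersect rays with plane z=.059, correct to axis by symmetric mean
        a,b=fpt(w,r.min()-.5,v,.059),fpt(w,r.max()+.5,v,.059);A.append((a+b)/2)
    A=np.array(A);p=np.polyfit(A[:,0],A[:,1],1)
    e=[fpt(w,xs[ys==v].mean(),v+d,.07)[0] for v,d in((ys.min()+1,-1.5),(ys.max()-1,1.5))]
    print('pin az',np.degrees(np.arctan(p[0])),'resid mm',1e3*np.std(np.polyval(p,A[:,0])-A[:,1]),'ends x',e,'mid',sum(e)/2,'y at .508',np.polyval(p,.508))
if __name__=='__main__':
    w=dict(np.load('w7.npz'));pinw(w)
    hsv=cv2.cvtColor(w['image'],cv2.COLOR_RGB2HSV);m=((hsv[...,0]<14)&(hsv[...,1]>110)&(hsv[...,2]>60)).astype(np.uint8)
    for v in list(range(90,130,5))+list(range(285,335,5)):
        x=np.where(m[v,60:330])[0]+60;runs=np.split(x,np.where(np.diff(x)>2)[0]+1) if len(x) else []
        print(v,[(int(r[0]),int(r[-1])) for r in runs if len(r)>4])
E
python3 pinw.py
```

```text
pin az -6.6283634639515085 resid mm 0.9637507987833759 ends x [np.float64(0.4414177502526076), np.float64(0.5785073913725167)] mid 0.5099625708125621 y at .508 0.02320844817463237
90 [(266, 296)]
95 [(266, 296)]
100 [(266, 297)]
105 [(212, 239), (266, 296)]
110 [(164, 239), (266, 296)]
115 [(142, 239), (266, 296)]
120 [(142, 235), (267, 296)]
125 [(143, 233)]
285 [(190, 228)]
290 [(189, 251)]
295 [(189, 205), (223, 251)]
300 [(188, 193), (268, 293)]
305 [(268, 293)]
310 [(268, 293)]
315 [(268, 293)]
320 [(268, 293)]
325 [(269, 293)]
330 [(270, 292)]
```

```bash
python3 - <<'E'
from m import *
w=dict(np.load('w7.npz'));hsv=cv2.cvtColor(w['image'],cv2.COLOR_RGB2HSV);m=((hsv[...,0]<14)&(hsv[...,1]>110)&(hsv[...,2]>60))
for u in(234,237): r=np.where(m[95:130,u])[0]+95;print(u,r.min(),r.max(),fpt(w,u,r.min()-.5,.046),fpt(w,u,r.max()+.5,.046))
for u in(240,246,250): r=np.where(m[280:305,u])[0]+280;print(u,r.min(),r.max(),fpt(w,u,r.min()-.5,.046),fpt(w,u,r.max()+.5,.046))
print('fronts',fpt(w,239.5,112,.046),fpt(w,251.5,292,.046))
# barrel end midpoints at silhouette height (z=.059 along axis side points)
E
```

```text
234 103 129 [ 0.41998858 -0.00281224  0.046     ] [ 0.44126491 -0.0054738   0.046     ]
237 104 119 [ 0.42112414 -0.00056072  0.046     ] [ 0.4337328  -0.00211398  0.046     ]
240 286 299 [ 0.57532187 -0.02061527  0.046     ] [ 0.58975866 -0.02306231  0.046     ]
246 286 299 [ 0.57582873 -0.01524419  0.046     ] [ 0.59025202 -0.01757461  0.046     ]
250 288 298 [ 0.57819238 -0.01199126  0.046     ] [ 0.58953799 -0.01376575  0.046     ]
fronts [0.42810872 0.00057553 0.046     ] [ 0.58291218 -0.01135885  0.046     ]
```

Call:
drive_tool --pt "1 0 -1 -50 0" --pt "1 0 -1 -90 0" --pt "1 0 -1 -107 0" --pt "1 0 -1 -107 0" --pt "0.75 0 -1 -107 0" --pt "0.65 0 -1 -107 0" --pt "0.6 0 -1 -107 0" --pt "0.58 0 -1 -107 0" --pt "0.58 0 -1 -107 0" --squeeze 20

```text
clock: 18.23
eef_pos: [0.5091, 0.0233, 0.0437]
eef_rot: [0.057, 0.998, 0.0, 0.001]
wrist_force: [-1.4, 1.3, 6.6]
finger_gap: 0.0533
grip_force: 20.5
```

Call:
drive_tool --pt "0.58 0 0 0 0.015" --pt "0.58 0 0 0 0.03" --pt "0.58 0 0 0 0.045" --pt "0.58 0 0 0 0.045" --pt "0.75 0 0 0 0.045" --pt "1 0 0 0 0.045" --pt "1 0 0 0 0.045" --pt "1 0 0 0 0.045" --pt "1 0 0 60 0.045" --pt "1 0 0 107 0.045" --pt "1 0 0 107 0.045"

```text
clock: 19.6
eef_pos: [0.5102, 0.0234, 0.1525]
eef_rot: [0.034, 0.999, -0.0, 0.003]
wrist_force: [0.2, -0.6, -0.3]
finger_gap: 0.0855
grip_force: 0.0
```

```bash
python3 - <<'E'
from pinw import *
o=robot.get_obs();print(o['clock'],o['eef_pos'],o['eef_rot'])
w=grab('wrist','w8.png');np.savez('w8.npz',**w);pinw(w)
hsv=cv2.cvtColor(w['image'],cv2.COLOR_RGB2HSV);m=((hsv[...,0]<14)&(hsv[...,1]>110)&(hsv[...,2]>60))
for u in(228,232,236): r=np.where(m[95:130,u])[0]+95;print(u,r.min(),r.max(),fpt(w,u,r.min()-.5,.046))
for u in(240,246,250,254): r=np.where(m[280:305,u])[0]+280;print(u,len(r) and fpt(w,u,r.max()+.5,.046))
import pin;pin.pin()
E
```

```text
19.6 [0.51023282 0.02335845 0.15253198] [ 3.40007694e-02  9.99416360e-01 -9.53152464e-05  3.29832595e-03]
pin az -3.969558960550158 resid mm 0.8846759744136913 ends x [np.float64(0.4411491367017995), np.float64(0.5790386922281121)] mid 0.5100939144649558 y at .508 0.022342548693963307
228 98 129 [ 0.41965794 -0.01267646  0.046     ]
232 97 129 [ 0.4191866  -0.00942394  0.046     ]
236 97 129 [ 0.41951165 -0.0062417   0.046     ]
240 [ 0.58970876 -0.01986046  0.046     ]
246 [ 0.589956   -0.01433328  0.046     ]
250 0
254 0
bbox [231 243  23  20 260] az -6.50506715381823 right side y at x=.505: -0.002249787476696914 => axis ~ 0.024750212523303085 far end x 0.5721630660293333
19.7 [0.50777218 0.02244048 0.1492669 ] [-0.04134735 -0.90467897 -0.72915427]
```

Call:
drive_tool --pt "0.5 4 20 0 -0.18" --pt "0.5 4 40 0 -0.36" --pt "0.5 4 53 0 -0.54" --pt "0.5 4 53 0 -0.72" --pt "0.5 4 53 0 -0.9" --pt "0.5 4 53 0 -1.08" --pt "0.5 4 53 0 -1.26" --pt "0.5 4 53 0 -1.44" --pt "0.5 4 53 -30 -1.576" --pt "0.5 4 53 -80 -1.576" --pt "0.5 4 53 -110 -1.576" --pt "0.5 4 53 -110 -1.576"

```text
clock: 21.2
eef_pos: [0.5088, 0.0755, 0.0361]
eef_rot: [0.732, 0.681, -0.003, -0.002]
wrist_force: [-0.1, 0.4, 0.7]
finger_gap: 0.0428
grip_force: 0.0
```

```bash
python3 pin.py
```

```text
bbox [ 228  243   26   59 1265] az -4.103143949254832 right side y at x=.505: -0.004277983524235529 => axis ~ 0.02272201647576447 far end x 0.5721630660293333
21.25 [0.51042437 0.07595777 0.03782497] [ 0.17865591  0.7774085  -0.1676684 ]
```

Call:
drive_tool --pt "0.5 0 -5 1 0" --pt "0.5 -1 -10 1 0" --pt "0.5 -1 -14 1 0" --pt "0.5 -1 -17 1 0" --pt "0.5 -1 -20 1 0" --pt "0.5 -2 -23 1 0" --pt "0.5 -2 -26 1 0" --pt "0.5 -2 -29 1 0" --pt "0.5 -2 -32 1 0" --pt "0.5 -3 -35 1 0" --pt "0.5 -3 -37 1 0" --pt "0.5 -3 -38 1 0"

```text
clock: 22.75
eef_pos: [0.5089, 0.0376, 0.0402]
eef_rot: [0.733, 0.681, -0.0, 0.0]
wrist_force: [-0.1, 0.5, -0.3]
finger_gap: 0.0427
grip_force: 0.0
```

```bash
python3 pin.py
```

```text
bbox [241 244  23  58 809] az -4.104760306939869 right side y at x=.505: -0.028124278550693674 => axis ~ -0.001124278550693674 far end x 0.5701232128403809
22.8 [0.50886339 0.03756507 0.04022662] [-0.68129642  0.4497593   0.03451499]
```

Call:
drive_tool --pt "0.5 0 -3 0 0" --pt "0.5 0 -6 0 0" --pt "0.5 -1 -9 0 0" --pt "0.5 -1 -12 0 0" --pt "0.5 -1 -15 0 0" --pt "0.5 -1 -18 0 0" --pt "0.5 -2 -21 0 0" --pt "0.5 -2 -24 0 0" --pt "0.5 -2 -26 0 0" --pt "0.5 -2 -28 0 0" --pt "0.5 -2 -29 0 0" --pt "0.5 -2 -29 0 0"

```text
clock: 24.3
eef_pos: [0.507, 0.0089, 0.0403]
eef_rot: [0.732, 0.681, 0.0, 0.0]
wrist_force: [-0.2, -0.8, -0.2]
finger_gap: 0.043
grip_force: 0.0
```

```bash
python3 pin.py
```

```text
bbox [259 245  24  59 878] az -4.1345365619329675 right side y at x=.505: -0.07096408716510141 => axis ~ -0.04396408716510142 far end x 0.5682310984695325
24.35 [0.50695481 0.00895627 0.04029144] [-0.60763529 -0.16201309  0.19798288]
```

The pin jumped ahead to y ≈ -44 mm, which is where the seat is. I'll back away and verify.

Call:
drive_tool --pt "0.5 1 10 0 0" --pt "0.5 2 25 0 0" --pt "0.5 2 30 40 0" --pt "0.5 2 40 100 0" --pt "0.5 2 90 150 0" --pt "0.5 2 130 170 0" --pt "0.5 2 130 170 0" --pt "0.5 2 130 170 0"

```text
clock: 25.35
eef_pos: [0.5084, 0.1392, 0.2099]
eef_rot: [0.732, 0.681, -0.0, 0.0]
wrist_force: [-0.1, -0.7, -0.4]
finger_gap: 0.0426
grip_force: 0.0
```

```bash
python3 pin.py; python3 - <<'E'
from m import *
g=grab('top','t9.png');hsv=cv2.cvtColor(g['image'],cv2.COLOR_RGB2HSV)
m=((hsv[...,0]<15)&(hsv[...,1]>120)).astype(np.uint8)
for v in list(range(222,246,2))+list(range(298,326,2)):
    x=np.where(m[v,235:340])[0]+235;runs=np.split(x,np.where(np.diff(x)>1)[0]+1) if len(x) else []
    print(v,[(int(r[0]),int(r[-1])) for r in runs if len(r)>2])
# handle tips
for u in(262,264,266,268,270,272,274,276): r=np.where(m[200:340,u])[0]+200;print(u,r.min(),r.max())
E
```

```text
bbox [ 256  245   27   59 1343] az -4.0168110693330865 right side y at x=.505: -0.07100561523209617 => axis ~ -0.044005615232096174 far end x 0.568227471573231
25.4 [0.50834757 0.13836898 0.20939424] [ 0.03510663 -1.01132111 -0.47593306]
222 []
224 [(270, 276)]
226 [(268, 277)]
228 [(268, 277)]
230 [(268, 277)]
232 [(268, 277)]
234 [(268, 277)]
236 [(257, 277)]
238 [(256, 292)]
240 [(256, 291)]
242 [(261, 291)]
244 [(261, 265), (273, 291)]
298 [(280, 287)]
300 [(279, 287)]
302 [(251, 256), (279, 287)]
304 [(251, 263), (276, 287)]
306 [(251, 286)]
308 [(250, 286)]
310 [(257, 286)]
312 [(261, 271), (276, 285)]
314 [(261, 270)]
316 [(261, 270)]
318 [(261, 270)]
320 [(261, 270)]
322 [(261, 270)]
324 [(262, 269)]
262 235 324
264 235 324
266 236 325
268 226 324
270 224 323
272 224 311
274 224 311
276 224 312
```

```bash
python3 -c "
from rig import robot
print(robot.hand_in())"
```

```text
the job is handed in; nothing more can be done
None
```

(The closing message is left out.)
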